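# Change over the valve body in the sprung-jaw vise

### The job

First lift the finished valve body (aluminium, green cap) out of the open vise and stand it upright on the floor of the blue bin beside the one already there. Then stand the next valve body (brass, red cap) upright on the vise bed between the jaws with its wide faces towards them, let go of it, and turn the red-handled crank clockwise until the orange sprung pad has clamped it against the fixed jaw, pushed in 2 to 6 mm and never past 7.5 mm. Do not shove the jaw along by hand and leave the oil bottle, jar, carton and the other finished body where they are.

Things in the scene. Friction and masses are not known exactly. Their poses are not given: they have to be found in the camera images.
- vise: green bench vise, fixed; foot 215 x 130 mm, body 90 mm wide, flat bed 55 mm above the bench. Origin: on the bench under the middle; x runs along the screw from crank to fixed jaw, z up. Fixed jaw: face x = 40 mm, back x = 72, 90 wide, top 90 mm above the bench. Screw plate x = -115 to -101, 70 wide, top 92. Screw axis y = 0, 72 mm up
- bed (a point): point on the bed (55 mm above the bench) where the middle of a clamped valve body's underside belongs: x = +25 mm, y = 0 in the vise frame; axes as the vise's
- jaw: moving jaw carrying the orange sprung pad; axes as the vise's. Origin: at bench height under the pad's clamping face when the pad is not pushed in. Clear gap = 40 mm minus the origin's x in the vise frame, 42 to 53 mm at the start. About 84 mm wide, top 90 mm above the bench
- crank (a joint): crank angle, rad: 0 handle straight above the screw; growing = clockwise seen from the crank end, closes the jaw 12 mm a turn (jaw origin x = -20 mm at 0). Starts at 4 to 9, stop at 20.8; the gap is 30 mm at 15.7. Stays where left; turning takes about 3 N. Handle at y = -35 sin(angle), z = 72 + 35 cos(angle) mm in the vise frame
- handle (a point): middle of the crank's red handle, a freely revolving sleeve 16 mm in diameter, 72 mm long, parallel to the screw and 35 mm off its axis. This point: x = -177 mm in the vise frame; the sleeve spans x = -211 to -139. Crank arm and hub (13 mm radius) lie at x = -135 to -121 mm
- pad (a joint): how far the orange pad is pushed back into the moving jaw against its spring (4 N per mm), m: 0 free, 0.0085 solid
- finished: finished valve body, an aluminium block, 30 (x) x 50 (y) x 70 mm tall, with a green cap of 18 mm diameter and 8 mm height on top; 0.3 kg. Origin: centre of the underside, z up. Starts upright in the open vise
- next: next valve body, brass-coloured, same shape, 30 (x) x 50 (y) x 70 mm tall, red cap of 18 mm diameter, 8 mm high; 0.2 to 0.42 kg. Origin: centre of the underside. Its 50 mm wide faces (x and -x) go against the jaws. Starts upright on the bench among the bottle and the jar
- bin: blue open bin fixed on the bench, 126 (x) x 190 (y) x 45 mm tall, walls and floor 5 mm. Origin: centre of the underside. The half at positive y holds the other finished body; the half at negative y is free
- done: the other finished valve body (same shape, green cap), upright in the bin, at y = 40 to 52 mm of the bin. Origin: centre of the underside
- oil: white oil bottle, 40 mm diameter, 105 mm tall. Origin: centre of the underside
- jar: amber jar with black lid, 56 mm diameter, 75 mm tall. Origin: centre of the underside
- carton: small cardboard carton 60 (x) x 80 (y) x 50 mm tall. Origin: centre of the underside

How it is judged (in metres and radians):
On the way, in this order (a step that is already met when the one before it is completed fails the run):
1. the finished valve body stands upright on the floor of the blue bin, released (x of finished in the frame of bin between -0.055 and 0.055 m and y of finished in the frame of bin between -0.087 and 0.087 m and z of finished in the frame of bin between 0 and 0.012 m and angle between finished's own z axis and vertical below 0.15 rad and contact force between finished and the fingers below 0.1 N), for 0.2 s.
2. the next valve body stands upright on the vise bed between the jaws, released, within 12 mm of the middle of the jaws' width and within 10 degrees of square, the pad not yet pushed in (under 1 mm) (z of next in the frame of bed between -0.004 and 0.004 m and y of next in the frame of bed between -0.012 and 0.012 m and angle between next's own z axis and vertical below 0.1 rad and angle between the x axis of next and the x axis of vise, either way round below 0.17 rad and x of next in the frame of bed between -0.03 and 0.004 m and value of joint pad below 0.001 m and contact force between next and the fingers below 0.1 N), for 0.2 s.
At the end, for the whole second after the job is handed in: Next valve body: upright (6 deg) on the vise bed (4 mm), within 12 mm of the middle of the jaws' width, its wide face against the fixed jaw (4 mm), the pad pushed in 2 to 6 mm on it. Finished valve body: upright (8 deg) on the bin's floor, released. Both at rest (all of step 1 and z of next in the frame of bed between -0.004 and 0.004 m and y of next in the frame of bed between -0.012 and 0.012 m and angle between next's own z axis and vertical below 0.1 rad and angle between the x axis of next and the x axis of vise, either way round below 0.17 rad and x of next in the frame of bed between -0.004 and 0.004 m and value of joint pad between 0.002 and 0.006 m and linear speed of each of next, finished below 0.02 m/s); the robot touches nothing.
It fails at once if the orange pad is pushed in more than 7.5 mm (over-tightened) (value of joint pad above 0.0075 m).
It fails at once if the moving jaw is pushed by the robot itself with more than 20 N instead of by the crank (contact force between jaw and the fingers above 20 N or contact force between jaw and the arm above 20 N).
It fails at once if the oil bottle, the jar or the carton is shifted by more than 20 mm or tipped over (distance of any of oil, jar, carton from where it was at the start of the episode above 0.02 m or angle between any of oil, jar, carton's own z axis and vertical above 0.4 rad).
It fails at once if the other finished valve body in the bin is shifted by more than 30 mm or tipped over (distance of done from where it was at the start of the episode above 0.03 m or angle between done's own z axis and vertical above 0.4 rad).
It also fails if it takes over 72 s, if anything falls off the work surface, if the arm or the gripper's body presses on something with over 40 N, if the wrist force passes 120 N, or if a joint passes its speed limit or range.

### The arm

A 6-joint arm with a two-finger parallel gripper is mounted at the origin on the work surface. World frame = base frame: x ahead of the robot, y to its left, z up, the work surface at z = 0. Lengths are in mm, angles in rad, forces in N, time in s.
With the tool pointing down it reaches from about 350 to 975 mm from the base axis. Payload 7.1 kg.
Tool frame: the origin (TCP) lies midway between the tips of the shut fingers; the grasp point (between the pads) lies 19 mm behind it; z points along the fingers, y is the line along which they close (so a half turn about z gives the same grasp; the last joint's range is limited). The gripper opens to 88 mm and grips with 3 to 60 N. Pads are 20 mm wide; open, the fingers measure 115 mm over their backs; the gripper's body (75 mm by 178 mm) begins 61 mm behind the grasp point.
Start: joints at [1.241, 0.423, 1.63, -0, 1.089, -0.019], TCP at [191.106, 595.049, 222.675] pointing down, gripper open.
Joint ranges: [-3, 3], [-0.9, 2.11], [0.09, 2.58], [-1.31, 4.45], [0.11, 2.69], [-2.54, 2.54]. Speed limits (rad/s): [2.39, 2.39, 3.01, 3.14, 3.14, 3.14].

### API

Orientations are given as a rotation vector (axis times angle).
In Python, from workcell import ctrl gives the robot as it stands. The module is installed in compiled form; this text tells all that it offers.
- The arm moves only by the tool apply_moves, never from a script. Its argument "targets" is a list of rows, each a list of 3 entries, a list of its own where there are three numbers: the opening, from -1 (shut) to 1 (fully open), then the shift along the tool's x, y, z normalised to -1 to 1, where 1 is 5 cm, then the turn, a rotation vector about the tool's x, y, z normalised to -1 to 1, where 1 is 90 degrees. In form: [[jaw, [x, y, z], [wx, wy, wz]], ...]. A call has 1 to 8 rows; each row shifts and turns the commanded pose from where the row before left it, along the tool's axes as they then stand; what a row does not reach is not made up. A row lasts 1/8 s, in which the tool goes at most 62.5 mm and 10.7 degrees, less where a joint would pass 70% of its speed; a pose out of reach is approached as far as the arm can. A call with a number of a shift or a turn outside -1 to 1 is refused whole. A call with a gripper value outside its range is refused whole. The fingers move at their own pace and stop on an object; the grip force is fixed at half the most. Time passes only in rows, so rows that do not move let the fingers close. It gives the time, the measured TCP pose, the force, the opening and the grip force at its end, in the units of the state.
- ctrl.get_obs(): the state, without advancing time (a new reading comes with each control period).
- ctrl.get_image(name): name is "scene" or "side" or "wrist"; returns a dict with "pixels" (420x560x3 uint8, blue, green, red), "camera_matrix" (3x3 intrinsics, pixels), "view" (4x4, takes a point from world to camera coordinates); the wrist camera has in their place "hand_eye" (4x4, takes a point from camera to tool coordinates, whose origin is the TCP and whose axes are the flange's). Camera axes: x right, y down, z forward; pixel columns grow to the right and rows downward; lengths in mm; the calibration is good to about 2 mm. A picture is of the moment at which its call begins: read the wrist's pose just before it. There is no depth.
- ctrl.close_job(): hands the job in; it is judged then, once.
Trained networks look in the newest picture that a camera, given by its name, has taken for a name from the list of things; names that differ only in an ending like _2 or _b are one class to them, and where a whole thing is asked for, a point or a joint stands for the part that bears it (a point fixed in the world has none). Each returns a list of dicts, best first, with "score" (0 to 1); they miss things now and then, are a little off and sometimes report something else, mostly with a low value. They report only what shows in the picture. A call takes as long as a camera call.
- ctrl.masks_of(label, camera): "region" (420x560 bool, what is visible of it) and "bbox" ([left, top, right, bottom] in pixels, round what is visible of it).
- ctrl.pinpoint(label, camera): "xy" ([column, row] in pixels: a listed point, or the origin of a listed thing).
The state is a dict: "t": time; "qpos": joint angles; "qvel": joint speeds; "joint_torque": joint torques, N m; "ee_pos": TCP position; "orientation": TCP orientation; "ft_force": force on the tool from outside, world axes, zero at the start; "moment": the same for the moment, N m; "width": finger opening in mm; "grasp_force": force on a finger pad.
Only numpy, scipy, OpenCV 4.12 (cv2) and the standard library are available. Lean on these libraries where they do the work, as an engineer would, in place of code of your own. Each camera call takes 0.05 s, during which the arm holds its last target. There are 200 camera calls.

## Working session

There is one attempt and no reset: what is moved stays moved. The work goes in short steps, Python scripts to look and compute and a tool call to move; the robot and the scene stay as the last step left them, time stands still between calls to the robot, and variables do not carry over. Pictures are saved under pics/ and viewed, at most 10 in all, crops included, and the job is handed in when it is done.

Besides the shell and the picture viewer there is one more tool, called as name([rows], argument=value, ...), one row to a line, values as JSON. apply_moves: Moves the arm, as the interface text tells. Scaled input: -1 to 1 covers 5 cm each way for a shift and 90 degrees each way for a turn. Its arguments: {"type":"object","properties":{"targets":{"type":"array"}},"required":["targets"]}

```bash
mkdir -p pics; cat > h.py <<'E'
import numpy as np, cv2
from workcell import ctrl
from scipy.spatial.transform import Rotation as R
def cam(name):
    o=ctrl.get_obs(); im=ctrl.get_image(name); K=np.array(im["camera_matrix"])
    if "view" in im: V=np.array(im["view"])
    else:
        T=np.eye(4);T[:3,:3]=R.from_rotvec(o["orientation"]).as_matrix();T[:3,3]=o["ee_pos"]
        V=np.linalg.inv(T@np.array(im["hand_eye"]))
    return im["pixels"],K,V
def ray(px,K,V):
    C=np.linalg.inv(V); d=C[:3,:3]@np.linalg.inv(K)@np.array([px[0],px[1],1.]); return C[:3,3],d
def onz(px,K,V,z):
    c,d=ray(px,K,V); return c+d*(z-c[2])/d[2]
def proj(p,K,V):
    q=V[:3,:3]@np.asarray(p,float)+V[:3,3]; q=K@q; return q[:2]/q[2]
def tri(rays):
    A=0;b=0
    for c,d in rays:
        d=d/np.linalg.norm(d);P=np.eye(3)-np.outer(d,d);A=A+P;b=b+P@c
    return np.linalg.solve(A,b)
E
python3 - <<'E'
from h import *
np.set_printoptions(precision=1,suppress=True)
o=ctrl.get_obs();print(o["t"],o["ee_pos"],R.from_rotvec(o["orientation"]).as_matrix(),o["width"])
D={}
for n in("scene","side"):
    p,K,V=cam(n);cv2.imwrite(f"pics/{n}0.png",p);print(n,np.linalg.inv(V)[:3,3])
    for l in["vise","bed","jaw","handle","finished","next","bin","done","oil","jar","carton"]:
        r=ctrl.pinpoint(l,n)
        for k in r[:2]:
            print(n,l,round(k["score"],2),np.array(k["xy"]),onz(k["xy"],K,V,0))
        if r: D.setdefault(l,[]).append(ray(r[0]["xy"],K,V))
for l in D:
    if len(D[l])==2: print(l,tri(D[l]))
E
```

```text
0.0 [190.9 594.5 221.9] [[-1.   0.3 -0. ]
 [ 0.3  1.  -0. ]
 [ 0.  -0.  -1. ]] 88.0407489138754
scene [1440.6 -484.3 1251.5]
scene vise 0.84 [299.2 235.4] [593.2  18.9   0. ]
scene bed 0.96 [311.1 220. ] [553.4  82.2   0. ]
scene jaw 0.66 [299.  231.6] [579.4  25.2   0. ]
scene jaw 0.5 [311.  219.2] [550.3  83.4   0. ]
scene handle 0.65 [245.2 234. ] [ 517.3 -131.9    0. ]
scene finished 0.67 [370.3 177.1] [468.5 359.6   0. ]
scene finished 0.61 [303.9 222.6] [553.3  56.2   0. ]
scene next 0.6 [141.6 267.8] [ 505.8 -459.     0. ]
scene done 0.87 [372.7 174.5] [461.2 374.1   0. ]
scene oil 0.57 [176.2 270. ] [ 556.1 -369.2    0. ]
scene jar 0.79 [169.5 242.6] [ 450.7 -356.1    0. ]
scene carton 0.98 [358.9 230.2] [653.8 199.7   0. ]
side [ 146.  -469.8  827.2]
side vise 0.93 [266.6 210.3] [587.7  34.4   0. ]
side vise 0.71 [267.  193.8] [628.6  75.5   0. ]
side bed 0.87 [263.3 192.2] [625.5  86.9   0. ]
side bed 0.48 [320. 232.] [ 633.4 -112.8    0. ]
side jaw 0.6 [272.5 217.7] [581.3   5.6  -0. ]
side handle 0.88 [319.5 234.2] [ 627.4 -116.4    0. ]
side finished 0.97 [268.3 195.6] [626.5  68.2   0. ]
side next 0.75 [174.2 170.5] [503.3 330.4   0. ]
side next 0.61 [406.9 367.4] [ 504.7 -457.1    0. ]
side bin 0.9 [173.2 172.5] [496.5 325.8   0. ]
side bin 0.71 [350.4 352. ] [ 449.6 -357.5    0. ]
side done 0.89 [150.4 169.1] [458.4 384.2   0. ]
side done 0.48 [169.7 171.4] [492.1 336.6   0. ]
side oil 0.77 [388.  313.8] [ 572.3 -363.6    0. ]
side jar 0.57 [350.5 346.5] [ 458.7 -350.5    0. ]
side jar 0.2 [173.5 170.1] [502.8 333.2  -0. ]
side carton 0.62 [242.6 167.1] [650.3 200.1   0. ]
vise [588.3  27.5  -2.4]
bed [594.   53.7  55. ]
jaw [582.7  16.1  -0.8]
handle [ 578.5 -153.9   83.7]
finished [603.3 140.7 109.4]
next [ 479.9 -267.7  295.9]
done [458.3 378.7  -0. ]
oil [ 565.3 -367.9   13.5]
jar [ 456.  -354.2    7.1]
carton [651.9 201.7  -2.7]
```

View pics/scene0.png

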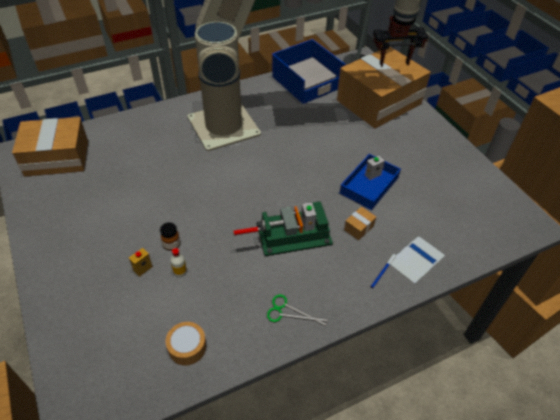

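View pics/side0.png

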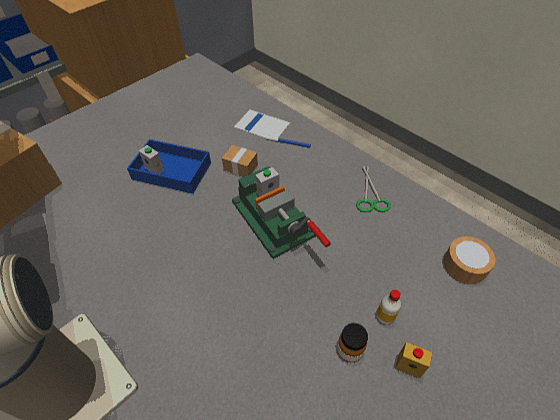

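The scene view shows the vise at about (295,230) with its crank pointing towards world -y. The bin is at (370,180) and the next body at (141,262), left of the jar and bottle. The side view agrees: next body (414,360), handle (318,233), bin (168,167). I'll look at the bin and vise from above with the wrist camera.

```bash
cat >> h.py <<'E'
def yawrot(yaw): # tool down; tool y axis at angle yaw from world x
    y=np.array([np.cos(yaw),np.sin(yaw),0]);z=np.array([0,0,-1.]);x=np.cross(y,z)
    return np.c_[x,y,z]
def state():
    o=ctrl.get_obs();M=R.from_rotvec(o["orientation"]).as_matrix()
    return np.array(o["ee_pos"]),np.arctan2(M[1,1],M[0,1]),M,o
def plan(wps,start=None,dec=2):
    """wps: (x,y,z,yaw_deg,rows,jaw). prints rows, simulating rounding"""
    p,yw,M,o=state()
    if start is not None: p,yw=np.array(start[:3],float),np.radians(start[3])
    Mc=M if start is None else yawrot(yw)
    out=[]
    for x,y,z,yd,n,j in wps:
        p0=p.copy();M0=Mc.copy();Mt=yawrot(np.radians(yd));rv=R.from_matrix(M0.T@Mt).as_rotvec()
        for i in range(1,n+1):
            tp=p0+(np.array([x,y,z])-p0)*i/n;tM=M0@R.from_rotvec(rv*i/n).as_matrix()
            s=np.round(Mc.T@(tp-p)/50,dec);w=np.round(R.from_matrix(Mc.T@tM).as_rotvec()/(np.pi/2),3)
            p=p+Mc@(s*50);Mc=Mc@R.from_rotvec(w*np.pi/2).as_matrix();out.append([j,(s+0.).tolist(),(w+0.).tolist()])
            if abs(s).max()>1: print("TOO BIG")
    for k in range(0,len(out),8): print(str(out[k:k+8]).replace(" ",""))
    print("end",p.round(1),np.degrees(np.arctan2(Mc[1,1],Mc[0,1])).round(2))
E
python3 -c "
from h import *
plan([(440,330,380,37,8,1),(560,10,380,2,8,1)])"
```

```text
[[1,[-0.8,-0.44,-0.39],[0.0,0.0,0.049]],[1,[-0.82,-0.38,-0.4],[0.0,0.0,0.049]],[1,[-0.85,-0.31,-0.39],[0.0,0.0,0.049]],[1,[-0.88,-0.25,-0.39],[0.0,0.0,0.049]],[1,[-0.89,-0.18,-0.4],[0.0,0.0,0.048]],[1,[-0.9,-0.11,-0.39],[0.0,0.0,0.049]],[1,[-0.91,-0.04,-0.39],[0.0,0.0,0.049]],[1,[-0.91,0.03,-0.4],[0.0,0.0,0.049]]]
[[1,[-0.82,-0.24,0.0],[0.0,0.0,0.049]],[1,[-0.84,-0.18,0.0],[0.0,0.0,0.048]],[1,[-0.84,-0.12,0.0],[0.0,0.0,0.049]],[1,[-0.85,-0.05,0.0],[0.0,0.0,0.048]],[1,[-0.86,0.02,0.0],[0.0,0.0,0.049]],[1,[-0.85,0.08,0.0],[0.0,0.0,0.049]],[1,[-0.84,0.15,0.0],[0.0,0.0,0.048]],[1,[-0.83,0.2,0.0],[0.0,0.0,0.049]]]
end [559.8  10.  380.2] 1.99
```

apply_moves([
  [1, [-0.8, -0.44, -0.39], [0.0, 0.0, 0.049]],
  [1, [-0.82, -0.38, -0.4], [0.0, 0.0, 0.049]],
  [1, [-0.85, -0.31, -0.39], [0.0, 0.0, 0.049]],
  [1, [-0.88, -0.25, -0.39], [0.0, 0.0, 0.049]],
  [1, [-0.89, -0.18, -0.4], [0.0, 0.0, 0.048]],
  [1, [-0.9, -0.11, -0.39], [0.0, 0.0, 0.049]],
  [1, [-0.91, -0.04, -0.39], [0.0, 0.0, 0.049]],
  [1, [-0.91, 0.03, -0.4], [0.0, 0.0, 0.049]],
])

```text
t: 2.2
ee_pos: [440.9, 328.8, 381.0]
orientation: [1.405, 2.81, 0.001]
ft_force: [-0.6, -0.1, 0.2]
width: 88.0
grasp_force: 0.0
```

```bash
cat > w.py <<'E'
from h import *
import sys
np.set_printoptions(precision=1,suppress=True)
def wr(tag,labels,K0=None):
    p,K,V=cam("wrist");cv2.imwrite(f"pics/{tag}.png",p);np.savez(f"pics/{tag}.npz",K=K,V=V)
    print(ctrl.get_obs()["t"],state()[0],np.degrees(state()[1]),"cam",np.linalg.inv(V)[:3,3])
    for l,z in labels:
        for k in ctrl.pinpoint(l,"wrist")[:2]:print(l,round(k["score"],2),np.array(k["xy"]),onz(k["xy"],K,V,z))
if __name__=="__main__":
    wr(sys.argv[1],[(a.split(":")[0],float(a.split(":")[1])) for a in sys.argv[2:]])
E
python3 w.py wbin bin:0 done:5
```

```text
2.25 [444.8 326.3 383.8] 36.555602742075166 cam [399.9 383.6 544.3]
bin 0.58 [305.8 186.6] [496.7 330.8   0. ]
done 0.58 [302.4 148.6] [458.4 371.3   5. ]
```

apply_moves([
  [1, [-0.82, -0.24, 0.0], [0.0, 0.0, 0.049]],
  [1, [-0.84, -0.18, 0.0], [0.0, 0.0, 0.048]],
  [1, [-0.84, -0.12, 0.0], [0.0, 0.0, 0.049]],
  [1, [-0.85, -0.05, 0.0], [0.0, 0.0, 0.048]],
  [1, [-0.86, 0.02, 0.0], [0.0, 0.0, 0.049]],
  [1, [-0.85, 0.08, 0.0], [0.0, 0.0, 0.049]],
  [1, [-0.84, 0.15, 0.0], [0.0, 0.0, 0.048]],
  [1, [-0.83, 0.2, 0.0], [0.0, 0.0, 0.049]],
])

```text
t: 3.35
ee_pos: [559.6, 10.1, 379.3]
orientation: [-2.182, -2.258, 0.001]
ft_force: [0.2, 0.4, 0.5]
width: 87.7
grasp_force: 0.0
```

```bash
python3 w.py wvise vise:0 bed:55 handle:72 jaw:0 finished:55; python3 -c "
import cv2,numpy as np
cv2.imwrite('pics/c1.png',cv2.resize(np.hstack([cv2.imread('pics/wbin.png'),cv2.imread('pics/wvise.png')]),(800,300)))"
```

```text
3.4 [561.    6.2 379.2] 1.6811857633717284 cam [557.2  78.3 542.6]
vise 0.96 [293.5 156.3] [585.2  23.4   0. ]
bed 0.77 [301.4 141. ] [591.5  48.7  55. ]
bed 0.54 [203.9 376.5] [ 463.4 -304.2   55. ]
jaw 0.66 [293.1 155.4] [584.6  24.7   0. ]
finished 0.68 [308.  147.8] [600.4  40.4  55. ]
```

View pics/c1.png

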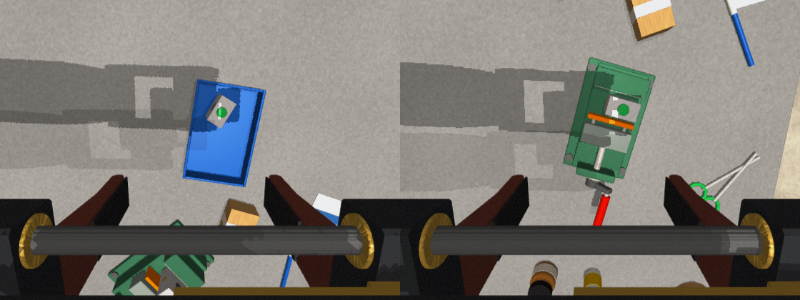

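```bash
python3 - <<'E'
from h import *
np.set_printoptions(precision=1,suppress=True)
def ld(t): d=np.load(f"pics/{t}.npz");return cv2.imread(f"pics/{t}.png"),d["K"],d["V"]
def hs(im,lo,hi): return cv2.inRange(cv2.cvtColor(im,cv2.COLOR_BGR2HSV),lo,hi)
def big(m,roi=None):
    n,l,s,c=cv2.connectedComponentsWithStats(m)
    return [(s[i,4],c[i],(l==i)) for i in np.argsort(-s[1:,4])[:4]+1]
def rect(reg,K,V,z):
    ys,xs=np.nonzero(reg);h=cv2.convexHull(np.c_[xs,ys].astype(np.float32))[:,0]
    w=np.array([onz(p,K,V,z)[:2] for p in h],np.float32);r=cv2.minAreaRect(w);return np.array(r[0]),r[1],r[2],cv2.boxPoints(r)
im,K,V=ld("wbin")
m=hs(im,(105,120,40),(125,255,255));m[300:]=0
for a,c,l in big(m)[:1]: print("bin rect",a,rect(l,K,V,45))
for t,zs in(("wbin",83),("wvise",133)):
    im,K,V=ld(t);m=hs(im,(50,150,80),(70,255,255))
    for a,c,l in big(m)[:4]: print(t,"cap",a,c,onz(c,K,V,zs))
m=hs(im,(55,60,20),(85,255,255));m[290:]=0
m2=cv2.morphologyEx(m,cv2.MORPH_OPEN,np.ones((3,3)))
for a,c,l in big(m2)[:2]: print("vise",a,c,*rect(l,K,V,8))
m=hs(im,(8,200,120),(18,255,255));
for a,c,l in big(m)[:3]: print("orange",a,c,*rect(l,K,V,88))
m=hs(im,(0,200,100),(4,255,255))|hs(im,(176,200,100),(180,255,255))
for a,c,l in big(m)[:2]: print("red",a,c,*rect(l,K,V,72))
crop=im[70:330,200:400];cv2.imwrite("pics/c2.png",cv2.resize(crop,None,fx=2.3,fy=2.3,interpolation=cv2.INTER_CUBIC))
E
```

```text
bin rect 11791 (array([497.2, 336.1]), (125.71784210205078, 189.40528869628906), 28.024070739746094, array([[397.2, 390.2],
       [486.2, 223. ],
       [597.1, 282.1],
       [508.1, 449.3]], dtype=float32))
wbin cap 151 [310.3 157.1] [463.9 370.8  83. ]
wvise cap 233 [423.7 267.2] [735.7 -86.  133. ]
wvise cap 199 [312.5 153.4] [598.7  40.7 133. ]
wvise cap 66 [444.5 287.3] [ 763.6 -110.4  133. ]
vise 9387 [287.8 163.5] [578.9  -2.2] (231.47695922851562, 130.53982543945312) 76.70384979248047 [[ 488.7  -99.9]
 [ 615.8 -129.9]
 [ 669.    95.4]
 [ 541.9  125.4]]
vise 282 [423.6 267.1] [ 790.5 -136.5] (22.779659271240234, 62.552032470703125) 49.24555587768555 [[ 759.4 -124.7]
 [ 806.8 -165.5]
 [ 821.6 -148.2]
 [ 774.2 -107.4]]
orange 413 [294.5 169.3] [583.   16.9] (8.71094036102295, 79.78680419921875) 76.72354125976562 [[543.2  21.8]
 [620.8   3.5]
 [622.8  12. ]
 [545.2  30.3]]
orange 122 [200.4 389.6] [ 465.1 -302.9] (21.4611759185791, 45.4141731262207) 76.46344757080078 [[ 440.5 -308. ]
 [ 484.6 -318.7]
 [ 489.7 -297.8]
 [ 445.5 -287.2]]
red 475 [281.7 294.8] [ 574.3 -158.2] (65.36959075927734, 15.496724128723145) 76.69791412353516 [[ 559.3 -188.2]
 [ 574.3 -191.7]
 [ 589.4 -128.1]
 [ 574.3 -124.6]]
```

View pics/c2.png

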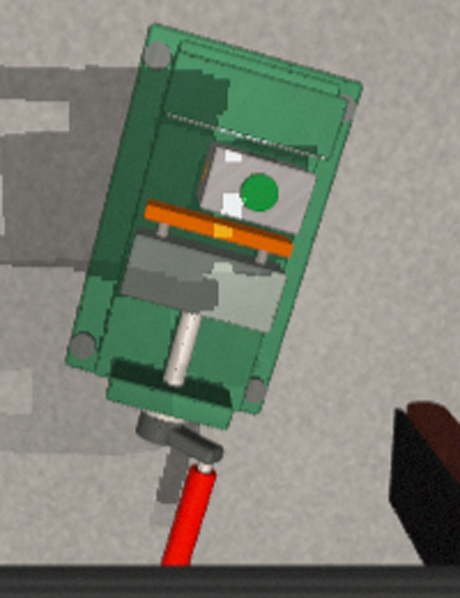

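```bash
python3 - <<'E'
from h import *
np.set_printoptions(precision=1,suppress=True)
d=np.load("pics/wvise.npz");K,V=d["K"],d["V"]
a=np.radians(76.7);u=np.array([np.cos(a),np.sin(a)]);v=np.array([-u[1],u[0]]);o=np.array([586,24.5])
for n,c,z in[("footfarL",(150,24),8),("footfarR",(362,84),8),("footnearL",(68,362),8),("footnearR",(262,412),8),("jawfaceL",(167,115),90),("jawfaceR",(325,158),90),("jawbackL",(182,40),90),("jawbackR",(350,88),90),("plateL",(108,395),92),("plateR",(228,428),92),("screw0",(175,383),78),("screw1",(190,315),78),("handle0",(205,470),90),("padfL",(147,201),90),("padfR",(293,243),90),("cap",(258.7,191.8),133),("blkFL",(217,146),125),("blkFR",(316,174),125),("blkNL",(201,207),125),("blkNR",(300,235),125),("armend",(212,455),100),("hub",(155,432),72)]:
    px=(200+(c[0]+.5)/2.3-.5,70+(c[1]+.5)/2.3-.5);w=onz(px,K,V,z)[:2];print(n,w,"vise",(w-o)@u,(w-o)@v)
E
```

```text
footfarL [541.7 124.4] vise 87.03145345756113 66.06267294733021
footfarR [668.3  95.1] vise 87.60699541647259 -63.86799109204465
footnearL [494.9 -83. ] vise -125.55818189470105 63.91828488583679
footnearR [ 621.5 -112.5] vise -125.1902268747868 -66.07372852103116
jawfaceL [553.9  74. ] vise 40.79716909598621 42.588508603103236
jawfaceR [635.6  55.4] vise 41.502103547031105 -41.12268745007661
jawbackL [560.2 110.4] vise 77.62181506455492 44.88496803924271
jawbackR [645.4  90.4] vise 77.76033102146492 -42.66320237390052
plateL [526.6 -75.7] vise -111.15792569482352 34.71100898946487
plateR [593.2 -92.5] vise -112.24804224638994 -33.928214562655995
screw0 [563.2 -72.1] vise -99.2061841179847 -0.02551779539142034
screw1 [570.1 -32.5] vise -59.151406834106886 2.3969463127769757
handle0 [ 581.7 -118.8] vise -140.46812385391638 -28.800964159544122
padfL [545.   30.3] vise -3.7510448087431243 41.23576055180193
padfR [622.2  11.1] vise -4.725096225306227 -38.33652687995282
cap [598.3  41. ] vise 18.896025540499117 -8.192023996674086
blkFL [578.2  61. ] vise 33.7054198615063 15.971375667395856
blkFR [625.8  49.6] vise 33.586683970339436 -32.976508921201805
blkNL [571.9  32.1] vise 4.144012218278022 15.462490625065586
blkNR [620.3  20.3] vise 3.7907648996053283 -34.34955374800124
armend [ 584.6 -105.5] vise -126.83830174281196 -28.552184366369804
hub [ 552.8 -104.1] vise -132.76150417050687 2.739766233972961
```

```bash
python3 -c "
from h import *
plan([(598.9,40.9,150,-13.3,6,1),(598.9,40.9,88,-13.3,2,1)])"
```

```text
[[1,[0.09,0.14,0.77],[0.0,0.0,0.029]],[1,[0.1,0.13,0.76],[0.0,0.0,0.028]],[1,[0.11,0.13,0.77],[0.0,0.0,0.029]],[1,[0.11,0.12,0.76],[0.0,0.0,0.028]],[1,[0.11,0.12,0.77],[-0.001,0.0,0.029]],[1,[0.12,0.11,0.76],[0.0,0.0,0.028]],[1,[0.0,0.0,0.62],[0.0,0.0,0.0]],[1,[0.0,0.0,0.62],[0.0,0.0,0.0]]]
end [599.   40.7  88.2] -13.27
```

apply_moves([
  [1, [0.09, 0.14, 0.77], [0.0, 0.0, 0.029]],
  [1, [0.1, 0.13, 0.76], [0.0, 0.0, 0.028]],
  [1, [0.11, 0.13, 0.77], [0.0, 0.0, 0.029]],
  [1, [0.11, 0.12, 0.76], [0.0, 0.0, 0.028]],
  [1, [0.11, 0.12, 0.77], [-0.001, 0.0, 0.029]],
  [1, [0.12, 0.11, 0.76], [0.0, 0.0, 0.028]],
  [1, [0, 0, 0], [0, 0, 0]],
])

```text
t: 4.53
ee_pos: [597.5, 40.7, 148.1]
orientation: [-2.46, -1.949, 0.006]
ft_force: [-0.7, 0.8, 0.1]
width: 87.7
grasp_force: 0.0
```

```bash
python3 - <<'E'
from h import *
np.set_printoptions(precision=1,suppress=True)
p,K,V=cam("wrist");print(state()[0],np.degrees(state()[1]))
m=cv2.inRange(cv2.cvtColor(p,cv2.COLOR_BGR2HSV),(50,150,80),(70,255,255))
n,l,s,c=cv2.connectedComponentsWithStats(m)
for i in range(1,n):
    if s[i,4]>50: print(s[i],c[i],onz(c[i],K,V,133))
cv2.imwrite("pics/w3.png",p)
plan([(598.9,40.9,88,-13.3,3,1)])
E
```

```text
[598.8  40.4 150.1] -13.219519213577852
[261 237  35  36 964] [278.3 254.2] [599.   41.3 133. ]
[[1,[0.0,0.0,0.41],[0.0,0.0,0.0]],[1,[0.01,0.0,0.42],[0.0,0.0,0.001]],[1,[0.0,0.0,0.41],[-0.001,0.0,0.0]]]
end [598.9  40.8  88.1] -13.31
```

View pics/w3.png

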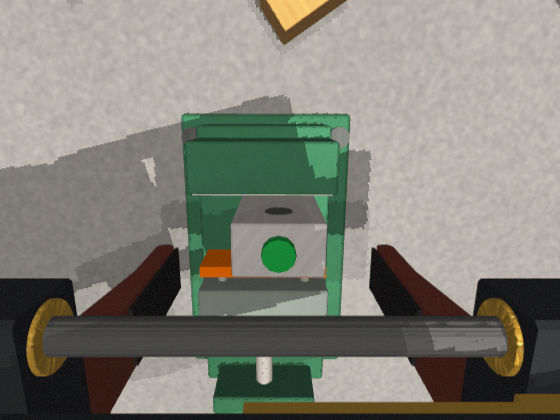

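The green cap sits at (278,254), midway between the fingers, and the block is square to the gripper. Next: descend, grip and lift.

apply_moves([
  [1, [0, 0, 0.41], [0, 0, 0]],
  [1, [0.01, 0, 0.42], [0, 0, 0]],
  [1, [0, 0, 0.41], [0, 0, 0]],
  [-1, [0, 0, 0], [0, 0, 0]],
  [-1, [0, 0, 0], [0, 0, 0]],
  [-1, [0, 0, 0], [0, 0, 0]],
  [-1, [0, 0, 0], [0, 0, 0]],
  [-1, [0, 0, 0], [0, 0, 0]],
])

```text
t: 5.58
ee_pos: [600.0, 39.6, 89.5]
orientation: [2.465, 1.946, 0.002]
ft_force: [-1.9, 0.6, 6.3]
width: 49.9
grasp_force: 30.0
```

```bash
python3 -c "
from h import *
o=ctrl.get_obs();print(o['width'],o['grasp_force'],o['ft_force'])
plan([(598.9,40.9,190,-13.3,4,-1),(518.4,296.4,190,28,7,-1),(518.4,296.4,60,28,5,-1)])"
```

```text
49.93661973906962 30.001478791236877 [-1.90684612  0.59132226  6.32425758]
[[-1,[0.01,-0.01,-0.5],[0.0,0.0,0.0]],[-1,[0.0,0.0,-0.51],[0.001,0.0,-0.001]],[-1,[0.01,-0.01,-0.5],[0.0,0.0,0.0]],[-1,[0.0,-0.01,-0.5],[0.0,0.0,0.0]],[-1,[0.66,-0.39,0.0],[0.0,0.0,-0.066]],[-1,[0.69,-0.32,0.0],[0.0,0.0,-0.065]],[-1,[0.73,-0.25,0.0],[0.0,0.0,-0.066]],[-1,[0.74,-0.17,0.0],[0.0,0.0,-0.065]]]
[[-1,[0.76,-0.1,0.0],[0.0,0.0,-0.066]],[-1,[0.77,-0.02,0.0],[0.0,0.0,-0.065]],[-1,[0.76,0.07,0.0],[0.0,0.0,-0.066]],[-1,[0.0,0.0,0.52],[0.0,0.0,0.0]],[-1,[0.0,0.0,0.52],[0.0,0.0,0.0]],[-1,[0.0,0.0,0.52],[0.0,0.0,0.0]],[-1,[0.0,0.0,0.52],[0.0,0.0,0.0]],[-1,[0.0,-0.01,0.52],[0.0,0.0,0.0]]]
end [518.1 296.4  60. ] 28.0
```

apply_moves([
  [-1, [0, 0, -0.5], [0, 0, 0]],
  [-1, [0, 0, -0.51], [0, 0, 0]],
  [-1, [0, 0, -0.5], [0, 0, 0]],
  [-1, [0, 0, -0.5], [0, 0, 0]],
  [-1, [0.66, -0.39, 0], [0, 0, -0.066]],
  [-1, [0.69, -0.32, 0], [0, 0, -0.065]],
  [-1, [0.73, -0.25, 0], [0, 0, -0.066]],
  [-1, [0.74, -0.17, 0], [0, 0, -0.065]],
])

```text
t: 6.58
ee_pos: [553.6, 186.5, 188.7]
orientation: [2.011, 2.412, 0.0]
ft_force: [-0.6, 1.0, -3.0]
width: 49.8
grasp_force: 30.0
```

apply_moves([
  [-1, [0.76, -0.1, 0], [0, 0, -0.066]],
  [-1, [0.77, -0.02, 0], [0, 0, -0.065]],
  [-1, [0.76, 0.07, 0], [0, 0, -0.066]],
  [-1, [0, 0, 0.52], [0, 0, 0]],
  [-1, [0, 0, 0.52], [0, 0, 0]],
  [-1, [0, 0, 0.5], [0, 0, 0]],
  [-1, [0, 0, 0], [0, 0, 0]],
])

```text
t: 7.45
ee_pos: [518.5, 294.4, 109.8]
orientation: [-1.619, -2.691, 0.006]
ft_force: [-0.6, -0.1, -2.4]
width: 49.7
grasp_force: 30.0
```

```bash
python3 - <<'E'
from h import *
p,K,V=cam("wrist");o=state()[3];print(o["t"],state()[0],np.degrees(state()[1]),o["width"],o["ft_force"])
cv2.imwrite("pics/w4.png",p)
m=cv2.inRange(cv2.cvtColor(p,cv2.COLOR_BGR2HSV),(50,150,80),(70,255,255))
n,l,s,c=cv2.connectedComponentsWithStats(m)
for i in range(1,n):
    if s[i,4]>50: print(s[i],c[i],onz(c[i],K,V,83),onz(c[i],K,V,state()[0][2]+45))
plan([(518.4,296.4,39.5,28,3,-1)])
E
```

```text
7.5 [519.5691371  294.9288635  111.24746403] 27.913385937440513 50.09377054255618 [ 0.02637732  0.20170426 -2.59008971]
[ 231   43   37   40 1131] [249.01503095  62.54995579] [464.25457774 370.62648424  83.        ] [472.98388446 364.72448606 156.24746403]
[ 250  285   50   31 1238] [274.64378029 302.18336026] [533.20817343 266.41233764  83.        ] [515.36261651 300.67469504 156.24746403]
[[-1,[0.01,0.0,0.48],[0.0,0.0,0.0]],[-1,[0.02,0.0,0.48],[0.0,0.0,-0.001]],[-1,[0.01,-0.01,0.47],[-0.001,0.001,0.0]]]
end [518.2 296.4  39.7] 28.0
```

View pics/w4.png

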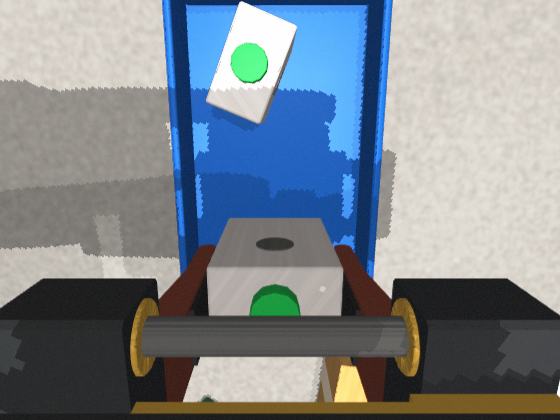

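The held body is square over the free half of the bin, and the other body is at (249,62), well clear. Now lower and release.

apply_moves([
  [-1, [0.01, 0, 0.48], [0, 0, 0]],
  [-1, [0.01, 0, 0.48], [0, 0, 0]],
  [-1, [0.01, 0, 0.47], [0, 0, 0]],
  [-1, [0, 0, 0.02], [0, 0, 0]],
  [-1, [0, 0, 0], [0, 0, 0]],
])

```text
t: 8.12
ee_pos: [520.2, 296.8, 40.7]
orientation: [1.619, 2.69, 0.002]
ft_force: [-0.4, -0.6, -2.8]
width: 50.0
grasp_force: 30.0
```

```bash
python3 - <<'E'
from h import *
o=state()[3];print(o["t"],state()[0],o["width"],o["ft_force"])
E
```

```text
8.125 [520.20286859 296.84925602  40.66068412] 49.97503814070597 [-0.38702423 -0.57389934 -2.77350429]
```

Step down in 1 mm steps until it touches.

apply_moves([
  [-1, [0, 0, 0.03], [0, 0, 0]],
  [-1, [0, 0, 0.02], [0, 0, 0]],
  [-1, [0, 0, 0], [0, 0, 0]],
])

```text
t: 8.5
ee_pos: [520.3, 296.9, 39.0]
orientation: [1.619, 2.69, 0.003]
ft_force: [-2.2, -2.0, 9.6]
width: 49.9
grasp_force: 30.0
```

apply_moves([
  [0.55, [0, 0, 0], [0, 0, 0]],
  [0.55, [0, 0, 0], [0, 0, 0]],
  [0.55, [0, 0, 0], [0, 0, 0]],
  [0.55, [0, 0, -0.3], [0, 0, 0]],
  [0.55, [0, 0, -0.8], [0, 0, 0]],
  [0.55, [0, 0, -0.8], [0, 0, 0]],
  [0.55, [0, 0, 0], [0, 0, 0]],
])

```text
t: 9.38
ee_pos: [521.7, 297.9, 136.1]
orientation: [1.617, 2.687, 0.01]
ft_force: [-0.1, 0.2, 0.1]
width: 67.9
grasp_force: 0.0
```

```bash
python3 - <<'E'
from h import *
p,K,V=cam("wrist");o=state()[3];print(o["t"],state()[0],np.degrees(state()[1]),o["width"],o["ft_force"])
cv2.imwrite("pics/w5.png",p)
m=cv2.inRange(cv2.cvtColor(p,cv2.COLOR_BGR2HSV),(50,150,80),(70,255,255))
n,l,s,c=cv2.connectedComponentsWithStats(m)
for i in range(1,n):
    if s[i,4]>50: print(s[i],c[i],onz(c[i],K,V,83))
plan([(560,20,300,-5,8,1),(492,-473,320,-42,12,1)])
E
```

```text
9.425 [520.52673937 297.21741161 134.12297139] 27.91437109383203 67.94599307874252 [-0.45250955 -0.51809615 -1.21532103]
[227  56  33  34 848] [242.94811321  72.25235849] [464.26922532 370.64706238  83.        ]
[257 217  29  30 663] [270.79034691 231.44494721] [519.48238933 298.10810381  83.        ]
[[1,[-0.66,-0.24,-0.42],[0.0,0.0,0.046]],[1,[-0.67,-0.18,-0.41],[0.001,0.0,0.045]],[1,[-0.69,-0.14,-0.42],[0.0,0.0,0.046]],[1,[-0.69,-0.09,-0.41],[0.001,0.0,0.046]],[1,[-0.7,-0.04,-0.42],[0.0,0.0,0.046]],[1,[-0.7,0.01,-0.41],[0.0,0.0,0.045]],[1,[-0.7,0.06,-0.42],[0.001,0.0,0.046]],[1,[-0.69,0.11,-0.41],[0.0,0.0,0.046]]]
[[1,[-0.83,-0.04,-0.03],[0.0,0.0,0.034]],[1,[-0.83,0.0,-0.04],[0.0,0.0,0.034]],[1,[-0.83,0.05,-0.03],[0.0,0.0,0.035]],[1,[-0.82,0.09,-0.04],[0.0,0.0,0.034]],[1,[-0.82,0.14,-0.03],[0.0,0.0,0.034]],[1,[-0.81,0.18,-0.03],[0.0,0.0,0.034]],[1,[-0.8,0.22,-0.04],[0.0,0.0,0.035]],[1,[-0.78,0.27,-0.03],[0.0,0.0,0.034]]]
[[1,[-0.77,0.31,-0.04],[0.0,0.0,0.034]],[1,[-0.75,0.35,-0.03],[0.0,0.0,0.034]],[1,[-0.74,0.39,-0.03],[0.0,0.0,0.035]],[1,[-0.71,0.42,-0.04],[0.0,0.0,0.034]]]
end [ 491.7 -473.   320.2] -42.02
```

apply_moves([
  [1, [-0.66, -0.24, -0.42], [0, 0, 0.046]],
  [1, [-0.67, -0.18, -0.41], [0, 0, 0.045]],
  [1, [-0.69, -0.14, -0.42], [0, 0, 0.046]],
  [1, [-0.69, -0.09, -0.41], [0, 0, 0.046]],
  [1, [-0.7, -0.04, -0.42], [0, 0, 0.046]],
  [1, [-0.7, 0.01, -0.41], [0, 0, 0.045]],
  [1, [-0.7, 0.06, -0.42], [0, 0, 0.046]],
  [1, [-0.69, 0.11, -0.41], [0, 0, 0.046]],
])

```text
t: 10.42
ee_pos: [558.6, 18.5, 297.5]
orientation: [-2.319, -2.119, 0.001]
ft_force: [0.5, -0.4, 0.2]
width: 87.9
grasp_force: 0.0
```

apply_moves([
  [1, [-0.83, -0.04, -0.03], [0, 0, 0.034]],
  [1, [-0.83, 0, -0.04], [0, 0, 0.034]],
  [1, [-0.83, 0.05, -0.03], [0, 0, 0.035]],
  [1, [-0.82, 0.09, -0.04], [0, 0, 0.034]],
  [1, [-0.82, 0.14, -0.03], [0, 0, 0.034]],
  [1, [-0.81, 0.18, -0.03], [0, 0, 0.034]],
  [1, [-0.8, 0.22, -0.04], [0, 0, 0.035]],
  [1, [-0.78, 0.27, -0.03], [0, 0, 0.034]],
])

```text
t: 11.42
ee_pos: [513.0, -310.0, 310.3]
orientation: [-2.717, -1.575, -0.0]
ft_force: [0.9, -0.0, 0.0]
width: 87.8
grasp_force: 0.0
```

apply_moves([
  [1, [-0.77, 0.31, -0.04], [0, 0, 0.034]],
  [1, [-0.75, 0.35, -0.03], [0, 0, 0.034]],
  [1, [-0.74, 0.39, -0.03], [0, 0, 0.035]],
  [1, [-0.71, 0.42, -0.04], [0, 0, 0.034]],
  [1, [0, 0, 0], [0, 0, 0]],
])

```text
t: 12.05
ee_pos: [489.7, -475.3, 316.7]
orientation: [-2.871, -1.272, -0.0]
ft_force: [0.2, 0.8, -0.7]
width: 87.7
grasp_force: 0.0
```

```bash
python3 w.py wnext next:0 jar:0 oil:0; python3 - <<'E'
from h import *
np.set_printoptions(precision=1,suppress=True)
d=np.load("pics/wnext.npz");K,V=d["K"],d["V"];im=cv2.imread("pics/wnext.png")
m=cv2.inRange(cv2.cvtColor(im,cv2.COLOR_BGR2HSV),(0,190,80),(5,255,255))
n,l,s,c=cv2.connectedComponentsWithStats(m)
for i in range(1,n):
    if s[i,4]>50: print("red",s[i],c[i],onz(c[i],K,V,78))
for r in ctrl.masks_of("next","wrist")[:2]:
    print(r["score"],r["bbox"])
E
```

```text
12.1 [ 490.  -473.8  316.7] -42.105879473775424 cam [ 534.9 -424.7  480. ]
next 0.79 [273.7 151.8] [ 504.1 -456.1    0. ]
jar 0.98 [188.  113.9] [ 457. -351.    0.]
oil 0.84 [254.   55.9] [ 562.6 -356.8    0. ]
red [241  31  21  24 393] [251.2  42.2] [ 564.6 -356.7   78. ]
red [269 148  16  16 197] [276.5 155.8] [ 508.5 -456.1   78. ]
```

View pics/wnext.png

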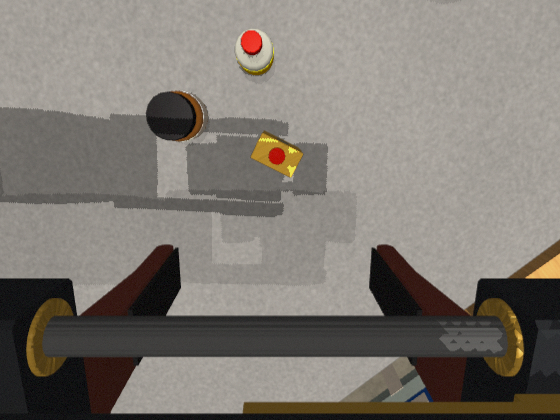

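The next body's top face has corners at about (264,132), (303,152), (291,177) and (251,158). The jar is at (175,116) and the bottle at (254,50), both clear of the finger line.

```bash
python3 - <<'E'
from h import *
np.set_printoptions(precision=1,suppress=True)
d=np.load("pics/wnext.npz");K,V=d["K"],d["V"];im=cv2.imread("pics/wnext.png")
h=cv2.cvtColor(im,cv2.COLOR_BGR2HSV)
m=cv2.inRange(h,(15,150,110),(32,255,255));m[:120]=0;m[200:]=0;m[:,:240]=0;m[:,320:]=0
ys,xs=np.nonzero(m);w=np.array([onz((x,y),K,V,70)[:2] for x,y in zip(xs,ys)],np.float32)
r=cv2.minAreaRect(w);print(len(xs),r,cv2.boxPoints(r))
c=[onz(p,K,V,70)[:2] for p in[(264,132),(303,152),(291,177),(251,158)]];print(np.array(c),np.mean(c,0))
print(np.degrees(np.arctan2(*(c[1]-c[0])[::-1])),np.degrees(np.arctan2(*(c[2]-c[3])[::-1])),np.degrees(np.arctan2(*(c[0]-c[3])[::-1])))
E
```

```text
1053 ((508.6153259277344, -455.98260498046875), (29.711254119873047, 49.76564407348633), 21.19162940979004) [[ 485.8 -438.2]
 [ 503.8 -484.6]
 [ 531.5 -473.8]
 [ 513.5 -427.4]]
[[ 515.  -429.1]
 [ 531.9 -472.9]
 [ 504.3 -484.5]
 [ 485.9 -439.9]] [ 509.3 -456.6]
-68.91621166453228 -67.64760567837384 20.432995237218947
```

```bash
python3 -c "
from h import *
plan([(508.6,-456.1,130,-68.8,6,0.7),(508.6,-456.1,33,-68.8,4,.7)])"
```

```text
[[0.7,[0.08,0.01,0.63],[0.0,0.0,0.05]],[0.7,[0.08,0.0,0.62],[0.0,0.0,0.049]],[0.7,[0.07,0.0,0.63],[0.0,0.0,0.05]],[0.7,[0.08,-0.01,0.63],[0.0,0.0,0.05]],[0.7,[0.08,-0.02,0.63],[0.0,-0.001,0.05]],[0.7,[0.07,-0.02,0.62],[0.0,0.0,0.049]],[0.7,[0.0,0.0,0.49],[0.0,0.0,0.0]],[0.7,[0.0,0.0,0.48],[0.0,0.0,0.0]]]
[[0.7,[0.0,0.0,0.49],[0.0,0.0,0.0]],[0.7,[0.0,0.0,0.48],[0.0,0.0,0.0]]]
end [ 508.5 -456.3   33.2] -68.76
```

apply_moves([
  [0.7, [0.08, 0.01, 0.63], [0, 0, 0.05]],
  [0.7, [0.08, 0, 0.62], [0, 0, 0.049]],
  [0.7, [0.07, 0, 0.63], [0, 0, 0.05]],
  [0.7, [0.08, -0.01, 0.63], [0, 0, 0.05]],
  [0.7, [0.08, -0.02, 0.63], [0, 0, 0.05]],
  [0.7, [0.07, -0.02, 0.62], [0, 0, 0.049]],
  [0.7, [0, 0, 0], [0, 0, 0]],
])

```text
t: 13.18
ee_pos: [507.7, -455.4, 128.4]
orientation: [-3.084, -0.58, 0.002]
ft_force: [0.5, 0.1, 0.1]
width: 74.9
grasp_force: 0.0
```

```bash
python3 - <<'E'
from h import *
np.set_printoptions(precision=1,suppress=True)
im,K,V=cam("wrist");print(ctrl.get_obs()["t"],state()[0],np.degrees(state()[1]),ctrl.get_obs()["width"])
cv2.imwrite("pics/w6.png",im)
m=cv2.inRange(cv2.cvtColor(im,cv2.COLOR_BGR2HSV),(0,190,80),(5,255,255))
n,l,s,c=cv2.connectedComponentsWithStats(m)
for i in range(1,n):
    if s[i,4]>50: print("red",s[i],c[i],onz(c[i],K,V,78))
plan([(508.6,-456.1,33,-68.8,4,.7)])
E
```

```text
13.225 [ 508.6 -456.6  130.3] -68.66336843866085 74.71741282765055
red [ 110   54   50   44 1693] [133.9  75.6] [ 562.3 -352.3   78. ]
red [264 217  29  30 678] [277.8 231.6] [ 509.1 -455.9   78. ]
[[0.7,[0.0,0.0,0.49],[0.0,0.0,0.0]],[0.7,[0.0,0.0,0.48],[0.0,0.0,0.001]],[0.7,[0.0,0.0,0.49],[0.0,0.0,0.0]],[0.7,[0.0,-0.01,0.49],[-0.001,0.0,0.001]]]
end [ 508.4 -456.    32.8] -68.84
```

apply_moves([
  [0.7, [0, 0, 0.49], [0, 0, 0]],
  [0.7, [0, 0, 0.48], [0, 0, 0]],
  [0.7, [0, 0, 0.49], [0, 0, 0]],
  [0.7, [0, 0, 0.48], [0, 0, 0]],
  [-1, [0, 0, 0], [0, 0, 0]],
  [-1, [0, 0, 0], [0, 0, 0]],
  [-1, [0, 0, 0], [0, 0, 0]],
  [-1, [0, 0, 0], [0, 0, 0]],
])

```text
t: 14.22
ee_pos: [509.2, -458.1, 34.9]
orientation: [3.087, 0.577, 0.004]
ft_force: [0.3, 0.6, 4.5]
width: 49.9
grasp_force: 30.0
```

```bash
python3 -c "
from h import *
o=ctrl.get_obs();print(o['width'],o['grasp_force'],o['ft_force'])
a=np.radians(76.7);u=np.array([np.cos(a),np.sin(a)]);v=np.array([-u[1],u[0]]);O=np.array([586.2,24.7])
t=O+19*u;print(t)
plan([(508.6,-456.1,210,-68.8,5,-1),(t[0],t[1],210,-13.3,13,-1),(t[0],t[1],130,-13.3,3,-1)])"
```

```text
49.88292778108507 30.000896751880646 [0.33922228 0.57063514 4.52199383]
[590.57094501  43.19039858]
[[-1,[0.0,-0.01,-0.7],[0.0,0.0,0.0]],[-1,[0.0,0.0,-0.7],[0.0,-0.001,0.0]],[-1,[0.0,-0.01,-0.7],[0.001,0.0,0.0]],[-1,[0.01,-0.01,-0.7],[0.0,0.0,0.0]],[-1,[0.0,-0.01,-0.7],[0.0,0.0,0.0]],[-1,[0.39,-0.67,0.0],[0.0,0.0,-0.047]],[-1,[0.45,-0.64,0.0],[0.0,0.0,-0.048]],[-1,[0.49,-0.6,0.0],[0.0,0.0,-0.047]]]
[[-1,[0.53,-0.57,0.0],[0.0,0.0,-0.048]],[-1,[0.58,-0.53,0.0],[0.0,0.0,-0.047]],[-1,[0.61,-0.48,0.0],[0.0,0.0,-0.048]],[-1,[0.64,-0.43,0.0],[0.0,0.0,-0.047]],[-1,[0.68,-0.39,0.0],[0.0,0.0,-0.048]],[-1,[0.7,-0.33,0.0],[0.0,0.0,-0.047]],[-1,[0.73,-0.28,0.0],[0.0,0.0,-0.048]],[-1,[0.74,-0.22,0.0],[0.0,0.0,-0.047]]]
[[-1,[0.76,-0.17,0.0],[0.0,0.0,-0.048]],[-1,[0.77,-0.11,0.0],[0.0,0.0,-0.047]],[-1,[0.0,0.0,0.53],[0.0,0.0,0.0]],[-1,[0.0,0.0,0.54],[0.0,0.0,0.0]],[-1,[0.0,0.0,0.53],[0.0,0.0,0.0]]]
end [590.7  43.  129.9] -13.31
```

apply_moves([
  [-1, [0, 0, -0.7], [0, 0, 0]],
  [-1, [0, 0, -0.7], [0, 0, 0]],
  [-1, [0, -0.01, -0.7], [0, 0, 0]],
  [-1, [0, -0.01, -0.7], [0, 0, 0]],
  [-1, [0, -0.01, -0.7], [0, 0, 0]],
  [-1, [0.39, -0.67, 0], [0, 0, -0.047]],
  [-1, [0.45, -0.64, 0], [0, 0, -0.048]],
  [-1, [0.49, -0.6, 0], [0, 0, -0.047]],
])

```text
t: 15.22
ee_pos: [526.7, -340.2, 208.6]
orientation: [3.003, 0.92, 0.002]
ft_force: [0.0, 0.4, -2.8]
width: 50.1
grasp_force: 30.0
```

apply_moves([
  [-1, [0.53, -0.57, 0], [0, 0, -0.048]],
  [-1, [0.58, -0.53, 0], [0, 0, -0.047]],
  [-1, [0.61, -0.48, 0], [0, 0, -0.048]],
  [-1, [0.64, -0.43, 0], [0, 0, -0.047]],
  [-1, [0.68, -0.39, 0], [0, 0, -0.048]],
  [-1, [0.7, -0.33, 0], [0, 0, -0.047]],
  [-1, [0.73, -0.28, 0], [0, 0, -0.048]],
  [-1, [0.74, -0.22, 0], [0, 0, -0.047]],
])

```text
t: 16.23
ee_pos: [577.1, -33.0, 208.6]
orientation: [2.599, 1.763, 0.002]
ft_force: [0.6, -0.4, -2.9]
width: 50.2
grasp_force: 30.0
```

apply_moves([
  [-1, [0.76, -0.17, 0], [0, 0, -0.048]],
  [-1, [0.77, -0.11, 0], [0, 0, -0.047]],
  [-1, [0, 0, 0.53], [0, 0, 0]],
  [-1, [0, 0, 0.54], [0, 0, 0]],
  [-1, [0, 0, 0.4], [0, 0, 0]],
  [-1, [0, 0, 0], [0, 0, 0]],
])

```text
t: 16.98
ee_pos: [588.5, 42.4, 133.6]
orientation: [-2.463, -1.949, 0.003]
ft_force: [-0.8, -0.8, -2.9]
width: 49.9
grasp_force: 30.0
```

```bash
python3 - <<'E'
from h import *
np.set_printoptions(precision=1,suppress=True)
im,K,V=cam("wrist");print(ctrl.get_obs()["t"],state()[0],np.degrees(state()[1]),ctrl.get_obs()["width"])
cv2.imwrite("pics/w7.png",im);np.savez("pics/w7.npz",K=K,V=V)
E
```

```text
17.025 [589.5  42.4 134.8] -13.303226815533964 49.862738458259265
```

View pics/w7.png

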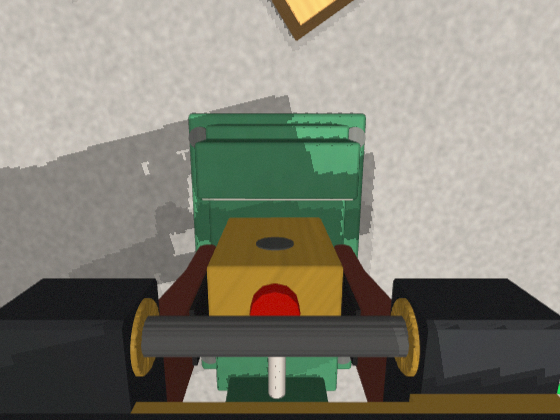

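The brass body is square over the vise. The fixed jaw's top face edge shows as a white line from (201,200) to (354,200), and I'll use it to check the x and y position.

```bash
python3 - <<'E'
from h import *
np.set_printoptions(precision=1,suppress=True)
d=np.load("pics/w7.npz");K,V=d["K"],d["V"]
a=np.radians(76.7);u=np.array([np.cos(a),np.sin(a)]);v=np.array([-u[1],u[0]]);O=np.array([586.2,24.7])
for n,px,z in[("fjL",(195,200),90),("fjL2",(201,200),90),("fjR",(355,200),90),("jbL",(195,141),90),("jbR",(360,141),90),("screw",(277,370),78),("footL",(190,115),8),("footR",(365,115),8)]:
    w=onz(px,K,V,z)[:2]-O;print(n,w@u,w@v)
p=state()[0];w=p[:2]-O;print("tcp",w@u,w@v)
t=O+19*u
plan([(t[0],t[1],90,-13.3,4,-1)])
E
```

```text
fjL 40.14634707618128 47.107249694352234
fjL2 40.148848759662954 43.736711123191064
fjR 40.212994291088066 -42.687086859136826
jbL 72.76036958376736 45.39329376156884
jbR 72.79404649601177 -43.63834238176125
screw -79.3268096529129 0.798087416613479
footL 86.40183086588776 65.3260519678179
footR 86.4312163490679 -64.3438306342146
tcp 18.014110649091585 0.848762036333212
[[-1,[0.01,0.0,0.22],[0.0,0.0,0.0]],[-1,[0.0,0.01,0.23],[0.0,0.0,0.0]],[-1,[0.01,0.0,0.22],[0.0,0.0,0.0]],[-1,[0.0,0.01,0.23],[0.0,0.0,0.0]]]
end [590.7  43.1  89.8] -13.3
```

apply_moves([
  [-1, [0.01, 0, 0.22], [0, 0, 0]],
  [-1, [0, 0.01, 0.23], [0, 0, 0]],
  [-1, [0.01, 0, 0.22], [0, 0, 0]],
  [-1, [0, 0.01, 0.2], [0, 0, 0]],
  [-1, [0, 0, 0], [0, 0, 0]],
])

```text
t: 17.65
ee_pos: [591.0, 43.2, 90.9]
orientation: [2.463, 1.949, 0.0]
ft_force: [-0.5, 0.2, -2.7]
width: 49.8
grasp_force: 30.0
```

apply_moves([
  [-1, [0, 0, 0.02], [0, 0, 0]],
  [-1, [0, 0, 0], [0, 0, 0]],
])

```text
t: 17.9
ee_pos: [591.4, 43.2, 90.9]
orientation: [2.463, 1.948, 0.002]
ft_force: [0.3, -0.2, -1.9]
width: 49.7
grasp_force: 30.0
```

apply_moves([
  [-1, [0, 0, 0.02], [0, 0, 0]],
  [-1, [0, 0, 0], [0, 0, 0]],
])

```text
t: 18.15
ee_pos: [591.4, 43.2, 89.9]
orientation: [2.463, 1.948, 0.002]
ft_force: [0.1, -0.5, -2.1]
width: 49.6
grasp_force: 30.0
```

apply_moves([
  [-1, [0, 0, 0.02], [0, 0, 0]],
  [-1, [0, 0, 0], [0, 0, 0]],
])

```text
t: 18.4
ee_pos: [591.5, 43.2, 89.9]
orientation: [2.463, 1.948, 0.002]
ft_force: [-2.9, -0.8, 7.5]
width: 49.8
grasp_force: 30.0
```

apply_moves([
  [0.7, [0, 0, 0], [0, 0, 0]],
  [0.7, [0, 0, 0], [0, 0, 0]],
  [0.7, [0, 0, 0], [0, 0, 0]],
  [0.7, [0, 0, -0.3], [0, 0, 0]],
  [0.7, [0, 0, -0.8], [0, 0, 0]],
  [0.7, [0, 0, -1], [0, 0, 0]],
  [0.7, [0, 0, -1], [0, 0, 0]],
  [0.7, [0, 0, -0.5], [0, 0, 0]],
])

```text
t: 19.4
ee_pos: [592.2, 43.3, 273.0]
orientation: [2.461, 1.946, 0.008]
ft_force: [0.7, -0.2, -0.3]
width: 74.9
grasp_force: 0.0
```

```bash
python3 - <<'E'
from h import *
a=np.radians(76.7);u=np.array([np.cos(a),np.sin(a)]);O=np.array([586.2,24.7])
t=O-215*u;print(t)
plan([(t[0],t[1],280,-13.3,6,.3)])
E
```

```text
[ 536.7393065  -184.53345765]
[[0.3,[-0.78,0.0,-0.02],[0.001,0.0,0.0]],[0.3,[-0.78,-0.01,-0.03],[0.0,0.0,0.0]],[0.3,[-0.78,0.0,-0.02],[0.001,-0.001,0.0]],[0.3,[-0.79,-0.01,-0.03],[0.001,0.0,0.0]],[0.3,[-0.78,0.0,-0.02],[0.0,0.0,0.0]],[0.3,[-0.78,-0.01,-0.02],[0.001,0.0,0.0]]]
end [ 536.7 -184.5  279.9] -13.31
```

apply_moves([
  [0.3, [-0.78, 0, -0.02], [0, 0, 0]],
  [0.3, [-0.78, -0.01, -0.03], [0, 0, 0]],
  [0.3, [-0.78, 0, -0.02], [0, 0, 0]],
  [0.3, [-0.79, -0.01, -0.03], [0, 0, 0]],
  [0.3, [-0.78, 0, -0.02], [0, 0, 0]],
  [0.3, [-0.78, -0.01, -0.02], [0, 0, 0]],
  [0.3, [0, 0, 0], [0, 0, 0]],
])

```text
t: 20.27
ee_pos: [535.1, -186.5, 276.7]
orientation: [2.465, 1.944, 0.002]
ft_force: [-0.4, 0.7, 0.2]
width: 57.1
grasp_force: 0.0
```

```bash
cat > red.py <<'E'
from h import *
from scipy.optimize import least_squares
import sys
np.set_printoptions(precision=1,suppress=True)
a=np.radians(76.7);u=np.array([np.cos(a),np.sin(a)]);v=np.array([-u[1],u[0]]);O=np.array([586.2,24.7])
def W(x,y,z): return np.r_[O+x*u+y*v,z]
def viz(p): w=p[:2]-O;return np.array([w@u,w@v,p[2]])
def redmask(im,g):
    h=cv2.cvtColor(im,cv2.COLOR_BGR2HSV);m=cv2.inRange(h,(0,170,60),(5,255,255))|cv2.inRange(h,(175,170,60),(180,255,255))
    n,l,s,c=cv2.connectedComponentsWithStats(m)
    k=[(np.hypot(*(c[i]-g)),i) for i in range(1,n) if s[i,4]>15]
    if not k: return None
    d,i=min(k); return (c[i],s[i]) if d<60 else None
def look(tag,names=("wrist","side","scene")):
    rs=[];obs=[]
    for n in names:
        im,K,V=cam(n);cv2.imwrite(f"pics/{tag}{n}.png",im);np.savez(f"pics/{tag}{n}.npz",K=K,V=V)
        r=redmask(im,proj(W(-177,-20,72),K,V))
        if r is None: print(n,"none");continue
        print(n,r[0],r[1]);rs.append(ray(r[0],K,V));obs.append((r[0],K,V))
    print("tri",viz(tri(rs)))
    f=lambda q:np.concatenate([(proj(W(-175+q[1],-35*np.sin(q[0]),72+35*np.cos(q[0])),K,V)-c) for c,K,V in obs])
    for t0 in(1,2,3,5,0):
        r=least_squares(f,[t0,0]);print("theta",r.x,r.cost)
if __name__=="__main__":
    print(ctrl.get_obs()["t"],state()[0]);look(sys.argv[1])
E
python3 red.py r1
```

```text
20.275 [ 535.1 -186.5  276.7]
wrist [305.7 143.7] [ 297  104   19   81 1379]
side [318.1 233.2] [307 221  23  26 188]
scene [245.6 230.4] [234 227  24   8 111]
tri [-174.3  -27.8   91.9]
theta [0.9 1. ] 0.45549588947565567
theta [0.9 1. ] 0.45549588947287895
theta [0.9 1. ] 0.45549588948475733
theta [7.2 1. ] 0.45549588947478925
theta [0.9 1. ] 0.45549588947228364
```

View pics/r1wrist.png

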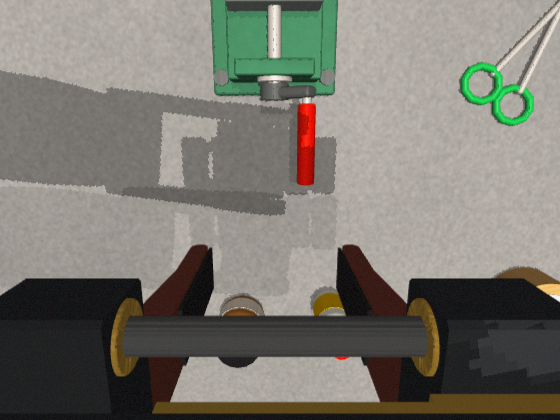

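The red handle spans (305,104) to (305,185). The crank angle is 0.9 + 2π ≈ 7.2 rad, so the handle is at y=-27.6, z=94 in the vise frame. I'll move over it and grip.

```bash
python3 - <<'E'
from red import *
t=W(-180,-27.6,0)
plan([(t[0],t[1],140,-13.3,5,.3),(t[0],t[1],75,-13.3,3,.3)])
E
```

```text
[[0.3,[0.14,0.11,0.54],[0.0,0.0,0.0]],[0.3,[0.14,0.12,0.55],[0.001,0.0,0.0]],[0.3,[0.14,0.11,0.54],[0.0,0.0,0.0]],[0.3,[0.13,0.12,0.55],[0.0,0.0,0.0]],[0.3,[0.14,0.11,0.54],[0.0,0.0,0.0]],[0.3,[0.0,0.0,0.43],[0.0,0.0,0.0]],[0.3,[0.0,0.0,0.44],[0.0,0.0,0.0]],[0.3,[0.0,0.0,0.43],[0.0,0.0,0.0]]]
end [ 571.6 -156.9   75.2] -13.31
```

apply_moves([
  [0.3, [0.14, 0.11, 0.54], [0, 0, 0]],
  [0.3, [0.14, 0.12, 0.55], [0, 0, 0]],
  [0.3, [0.14, 0.11, 0.54], [0, 0, 0]],
  [0.3, [0.13, 0.12, 0.55], [0, 0, 0]],
  [0.3, [0.14, 0.11, 0.54], [0, 0, 0]],
  [0.3, [0, 0, 0], [0, 0, 0]],
])

```text
t: 21.18
ee_pos: [570.6, -155.6, 137.9]
orientation: [-2.46, -1.951, 0.002]
ft_force: [1.5, 0.4, 0.3]
width: 57.4
grasp_force: 0.0
```

```bash
python3 - <<'E'
from red import *
im,K,V=cam("wrist");print(state()[0],viz(state()[0]))
r=redmask(im,proj(W(-177,-27,92),K,V));print(r);
if r: print(viz(onz(r[0],K,V,94)))
cv2.imwrite("pics/w9.png",im)
t=W(-180,-27.6,0)
plan([(t[0],t[1],75,-13.3,3,.3)])
E
```

```text
[ 571.3 -156.3  139.3] [-179.6  -27.1  139.3]
(array([277.2, 228.7]), array([ 264,  168,   28,  125, 3290], dtype=int32))
[-173.5  -27.1   94. ]
[[0.3,[0.0,0.0,0.43],[0.0,0.0,0.0]],[0.3,[-0.01,0.01,0.43],[0.0,0.0,0.001]],[0.3,[0.0,0.0,0.43],[0.0,0.0,0.0]]]
end [ 571.6 -156.9   74.8] -13.29
```

apply_moves([
  [0.3, [0, 0, 0.43], [0, 0, 0]],
  [0.3, [0, 0, 0.43], [0, 0, 0]],
  [0.3, [0, 0, 0.43], [0, 0, 0]],
  [-1, [0, 0, 0], [0, 0, 0]],
  [-1, [0, 0, 0], [0, 0, 0]],
  [-1, [0, 0, 0], [0, 0, 0]],
  [-1, [0, 0, 0], [0, 0, 0]],
  [-1, [0, 0, 0], [0, 0, 0]],
])

```text
t: 22.22
ee_pos: [571.7, -157.7, 75.6]
orientation: [2.463, 1.948, 0.002]
ft_force: [-0.3, -0.4, 1.8]
width: 15.4
grasp_force: 30.0
```

```bash
cat > crank.py <<'E'
from red import *
def rows(t0,t1,n):
    """rows from theta t0 to t1; starting commanded offset from ideal circle = 0"""
    th=np.linspace(t0,t1,n+1);q=np.c_[35*np.sin(th),-35*np.cos(th)];cur=q[0].copy();out=[]
    for k in q[1:]:
        s=np.round((k-cur)/50,2);cur+=s*50;out.append([-1,[0]+(s+0.).tolist(),[0,0,0]])
    for k in range(0,n,8): print(str(out[k:k+8]).replace(" ",""))
def st():
    p,yw,M,o=state();w=viz(p);g=w+np.array([0,0,19]);
    print("t",o["t"],"grasp vise",g,"theta",np.arctan2(-g[1],g[2]-72)%(2*np.pi),"r",np.hypot(g[1],g[2]-72),"F vise",np.r_[np.array(o["ft_force"][:2])@u,np.array(o["ft_force"][:2])@v,o["ft_force"][2]],"w",o["width"],o["grasp_force"])
E
python3 -c "
from crank import *
st();rows(.9,2*np.pi+5.23,28)"
```

```text
t 22.225 grasp vise [-180.9  -27.8   94.6] theta 0.888039662685252 r 35.87015313226614 F vise [-0.4  0.2  1.8] w 15.404993429124687 29.999547600746155
[[-1,[0,0.12,0.23],[0,0,0]],[-1,[0,0.03,0.27],[0,0,0]],[-1,[0,-0.07,0.25],[0,0,0]],[-1,[0,-0.16,0.21],[0,0,0]],[-1,[0,-0.23,0.13],[0,0,0]],[-1,[0,-0.26,0.04],[0,0,0]],[-1,[0,-0.26,-0.05],[0,0,0]],[-1,[0,-0.22,-0.15],[0,0,0]]]
[[-1,[0,-0.14,-0.22],[0,0,0]],[-1,[0,-0.06,-0.26],[0,0,0]],[-1,[0,0.05,-0.26],[0,0,0]],[-1,[0,0.13,-0.22],[0,0,0]],[-1,[0,0.21,-0.16],[0,0,0]],[-1,[0,0.26,-0.07],[0,0,0]],[-1,[0,0.26,0.03],[0,0,0]],[-1,[0,0.23,0.12],[0,0,0]]]
[[-1,[0,0.17,0.2],[0,0,0]],[-1,[0,0.09,0.25],[0,0,0]],[-1,[0,-0.02,0.27],[0,0,0]],[-1,[0,-0.11,0.24],[0,0,0]],[-1,[0,-0.19,0.18],[0,0,0]],[-1,[0,-0.25,0.09],[0,0,0]],[-1,[0,-0.26,0.0],[0,0,0]],[-1,[0,-0.25,-0.1],[0,0,0]]]
[[-1,[0,-0.19,-0.18],[0,0,0]],[-1,[0,-0.11,-0.24],[0,0,0]],[-1,[0,-0.01,-0.26],[0,0,0]],[-1,[0,0.08,-0.25],[0,0,0]]]
```

apply_moves([
  [-1, [0, 0.12, 0.23], [0, 0, 0]],
  [-1, [0, 0.03, 0.27], [0, 0, 0]],
  [-1, [0, -0.07, 0.25], [0, 0, 0]],
])

```text
t: 22.6
ee_pos: [573.3, -157.8, 35.8]
orientation: [-2.461, -1.947, 0.003]
ft_force: [-11.3, 5.3, 12.2]
width: 15.0
grasp_force: 30.0
```

```bash
python3 -c "
from crank import *
st()"
```

```text
t 22.6 grasp vise [-180.6  -29.4   54.8] theta 2.1003342211592733 r 34.035560151322024 F vise [ 2.5 12.2 12.2] w 15.032226533730991 30.009024739265442
```

apply_moves([
  [-1, [0, -0.16, 0.21], [0, 0, 0]],
  [-1, [0, -0.23, 0.13], [0, 0, 0]],
  [-1, [0, -0.26, 0.04], [0, 0, 0]],
])

```text
t: 22.98
ee_pos: [545.8, -151.3, 19.3]
orientation: [2.461, 1.946, 0.006]
ft_force: [3.1, 3.1, 17.4]
width: 15.4
grasp_force: 30.0
```

```bash
python3 -c "
from crank import *
st()"
```

```text
t 22.975 grasp vise [-180.6   -1.2   38.3] theta 3.1056299329114383 r 33.674217586845714 F vise [ 3.7 -2.3 17.4] w 15.375452205792268 29.998672306537628
```

Tracking is good and forces are modest. I'll continue with a 1 mm upward correction.

apply_moves([
  [-1, [0, -0.26, -0.07], [0, 0, 0]],
  [-1, [0, -0.22, -0.15], [0, 0, 0]],
  [-1, [0, -0.14, -0.22], [0, 0, 0]],
  [-1, [0, -0.06, -0.26], [0, 0, 0]],
  [-1, [0, 0.05, -0.26], [0, 0, 0]],
])

```text
t: 23.6
ee_pos: [511.9, -143.5, 67.1]
orientation: [-2.463, -1.949, 0.001]
ft_force: [2.1, -0.2, -4.6]
width: 15.1
grasp_force: 30.0
```

```bash
python3 -c "
from crank import *
st()"
```

```text
t 23.6 grasp vise [-180.8   33.6   86.1] theta 5.110443324389872 r 36.452251564918875 F vise [ 0.2 -2.1 -4.6] w 15.109015278980406 29.99468296766281
```

apply_moves([
  [-1, [0, 0.13, -0.22], [0, 0, 0]],
  [-1, [0, 0.21, -0.16], [0, 0, 0]],
  [-1, [0, 0.26, -0.07], [0, 0, 0]],
  [-1, [0, 0.26, 0.03], [0, 0, 0]],
  [-1, [0, 0.23, 0.12], [0, 0, 0]],
])

```text
t: 24.22
ee_pos: [566.8, -156.4, 81.5]
orientation: [2.463, 1.949, 0.001]
ft_force: [-5.9, -0.0, -2.3]
width: 15.1
grasp_force: 30.0
```

```bash
python3 -c "
from crank import *
st()"
```

```text
t 24.225 grasp vise [-180.7  -22.8  100.5] theta 0.6745777747955852 r 36.51751318944583 F vise [-1.4  5.8 -2.3] w 15.088675112136293 29.98701184988022
```

apply_moves([
  [-1, [0, 0.17, 0.2], [0, 0, 0]],
  [-1, [0, 0.09, 0.25], [0, 0, 0]],
  [-1, [0, -0.02, 0.27], [0, 0, 0]],
  [-1, [0, -0.11, 0.24], [0, 0, 0]],
  [-1, [0, -0.19, 0.17], [0, 0, 0]],
  [-1, [0, -0.25, 0.09], [0, 0, 0]],
  [-1, [0, -0.26, 0], [0, 0, 0]],
])

```text
t: 25.1
ee_pos: [540.4, -150.4, 20.3]
orientation: [2.46, 1.946, 0.006]
ft_force: [3.2, 0.5, -1.0]
width: 15.0
grasp_force: 30.0
```

```bash
python3 - <<'E'
from crank import *
st()
im,K,V=cam("wrist");cv2.imwrite("pics/w10.png",im)
m=cv2.inRange(cv2.cvtColor(im,cv2.COLOR_BGR2HSV),(8,200,120),(18,255,255));ys,xs=np.nonzero(m[:150]);print(len(xs))
for n in("side","scene"):
    im,K,V=cam(n);cv2.imwrite(f"pics/c10{n}.png",im)
    for k in(0,): print(n,[ (r["score"],r["xy"]) for r in ctrl.pinpoint("next",n)][:2], proj(W(25,0,55),K,V))
    m=cv2.inRange(cv2.cvtColor(im,cv2.COLOR_BGR2HSV),(0,170,60),(5,255,255));nn,l,s,c=cv2.connectedComponentsWithStats(m)
    g=proj(W(22,0,133),K,V);i=min(range(1,nn),key=lambda i:np.hypot(*(c[i]-g)));print(c[i],s[i],viz(onz(c[i],K,V,131)))
E
```

```text
t 25.1 grasp vise [-180.9    4.3   39.3] theta 3.2709798239276635 r 32.95067519042992 F vise [ 1.3 -3.  -1. ] w 14.985943082420706 30.00008136034012
0
side [(0.61, [265.1, 192.4])] [263.1 192.7]
[261.5 172.2] [259 170   6   6  22] [ 24.1   0.9 131. ]
scene [(0.8, [308.4, 221.8])] [308.7 220.8]
[310.3 205.1] [309 204   4   3   9] [ 24.3  -3.2 131. ]
```

The body is now at x≈24, against the fixed jaw, and the crank is at about 15.85 rad. Next: compress the pad by about 4 mm, up to 17.8 rad.

apply_moves([
  [-1, [0, -0.25, -0.1], [0, 0, 0]],
  [-1, [0, -0.19, -0.18], [0, 0, 0]],
  [-1, [0, -0.11, -0.24], [0, 0, 0]],
])

```text
t: 25.72
ee_pos: [510.7, -143.2, 47.2]
orientation: [2.464, 1.949, 0.001]
ft_force: [2.2, -1.9, -4.5]
width: 15.3
grasp_force: 30.0
```

```bash
python3 -c "
from crank import *
st()"
```

```text
t 25.725 grasp vise [-180.8   34.8   66.2] theta 4.546502207154237 r 35.27715581400258 F vise [-1.4 -2.6 -4.5] w 15.256193398866541 29.99998301267624
```

apply_moves([
  [-1, [0, -0.01, -0.26], [0, 0, 0]],
  [-1, [0, 0.08, -0.25], [0, 0, 0]],
  [-1, [0, 0, 0], [0, 0, 0]],
])

```text
t: 26.1
ee_pos: [515.4, -144.4, 73.6]
orientation: [2.462, 1.948, 0.002]
ft_force: [-4.5, -1.8, 3.1]
width: 15.0
grasp_force: 30.0
```

```bash
python3 -c "
from crank import *
st()"
```

```text
t 26.1 grasp vise [-180.9   30.    92.6] theta 5.313813213903101 r 36.39904312048917 F vise [-2.8  4.   3.1] w 14.969359549289843 29.98874545097351
```

apply_moves([
  [0.2, [0, 0, 0], [0, 0, 0]],
  [0.2, [0, 0, 0], [0, 0, 0]],
  [0.2, [0, 0, 0], [0, 0, 0]],
  [0.2, [0, 0, -0.4], [0, 0, 0]],
  [0.2, [0, 0, -1], [0, 0, 0]],
  [0.2, [0, 0, -1], [0, 0, 0]],
  [0.2, [0, 0, -1], [0, 0, 0]],
  [0.2, [0, 0, -1], [0, 0, 0]],
])

```text
t: 27.1
ee_pos: [514.6, -144.1, 293.8]
orientation: [2.463, 1.948, 0.002]
ft_force: [0.9, -0.4, 0.5]
width: 53.0
grasp_force: 0.0
```

apply_moves([
  [0.2, [0.9, 0.6, -0.6], [0, 0, 0]],
  [0.2, [0.9, 0, -0.6], [0, 0, 0]],
  [0.2, [0.9, 0, 0], [0, 0, 0]],
  [0.2, [0, 0, 0], [0, 0, 0]],
  [0.2, [0, 0, 0], [0, 0, 0]],
])

```text
t: 27.72
ee_pos: [574.6, -20.0, 351.7]
orientation: [2.463, 1.949, 0.0]
ft_force: [0.2, -0.0, 0.4]
width: 52.9
grasp_force: 0.0
```

```bash
python3 red.py r2; python3 - <<'E'
from red import *
im=cv2.imread("pics/r2wrist.png");d=np.load("pics/r2wrist.npz");K,V=d["K"],d["V"]
g=proj(W(25,0,133),K,V);print("cap exp",g,"bed exp",proj(W(-2,0,90),K,V))
r=redmask(im,g);print(r,viz(onz(r[0],K,V,133)) if r else "")
m=cv2.inRange(cv2.cvtColor(im,cv2.COLOR_BGR2HSV),(8,200,120),(14,255,255));m[300:]=0
ys,xs=np.nonzero(m);w=np.array([viz(onz((x,y),K,V,90))[:2] for x,y in zip(xs,ys)]);print(len(w),w.min(0),w.max(0))
cv2.imwrite("pics/c3.png",im)
E
```

```text
27.725 [574.6 -20.  351.7]
wrist [250.3 282.8] [244 255  13  57 685]
side [296.4 245.3] [286 232  22  27 197]
scene [241.9 216.1] [231 213  23   7  93]
tri [-175.3   30.2   90.3]
theta [-1.  -0.5] 0.35641366294127824
theta [ 5.2 -0.5] 0.35641366294193594
theta [ 5.2 -0.5] 0.35641366294012433
theta [ 5.2 -0.5] 0.35641366294058513
theta [-1.  -0.5] 0.3564136629402101
cap exp [276.1 112.6] bed exp [275.9 138.1]
(array([276.3, 112.2]), array([268, 104,  18,  17, 231], dtype=int32)) [ 25.4  -0.2 133. ]
250 [ 4.6 -9.9] [35.3 40.7]
```

View pics/c3.png

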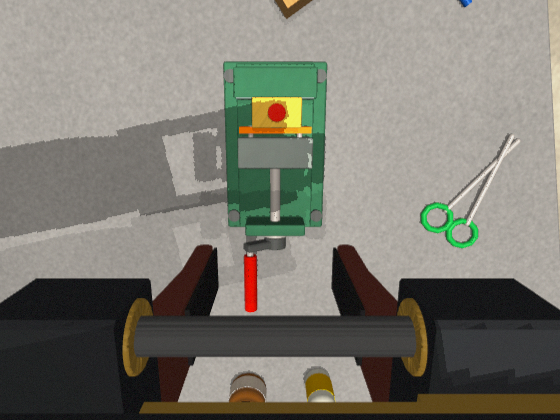

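The red cap at (276,112) puts the body at x=25.4, y=-0.2 in the vise frame, against the fixed jaw. The crank reads 17.8 rad, so the pad should be pushed in about 4 mm, and the arm is clear. Handing in.

```bash
python3 -c "
from workcell import ctrl
print(ctrl.close_job())"
```

```text
the job is handed in; nothing more can be done
None
```

The job is handed in at about 28 s of the 72 s allowed, with no verdict returned: the finished body stands in the bin, and the next body is clamped against the fixed jaw with the pad pushed in about 4 mm, estimated from the crank angle.

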